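Snap the spares box shut all round

ROBOT

A 6-joint arm with a two-finger parallel gripper is mounted at the origin on the work surface. World frame = base frame: x ahead of the robot, y to its left, z up, the work surface at z = 0. Lengths are in m, angles in degrees, forces in N, time in s.
With the tool pointing down it reaches from about 0.4 to 0.825 m from the base axis. Payload 7 kg.
Tool frame: the origin (TCP) lies at the very end of the fingers, on their centre line; the grasp point (between the pads) lies 19 mm behind it (ctrl.grip_point_offset is the distance from the TCP to the grasp point, in m); x points along the fingers, z is the direction in which the jaws open and shut, and the axes are right-handed (so a half turn about x gives the same grasp; the last joint's range is limited). The gripper opens to 88 mm and grips with 3 to 60 N. Pads are 19 mm wide; open, the fingers measure 130 mm over their backs; the gripper's body (78 mm by 193 mm) begins 47 mm behind the grasp point.
Start: joints at [-55.686, 20.546, 0.682, 0, -70.136, -16.507], TCP at [0.206, -0.643, 0.227] pointing down, gripper open.
Joint ranges: [-176.03, 176.03], [-82.01, 121.73], [-58.28, 71.71], [-173.87, 95.51], [-174.79, -0.11], [-173.66, 173.66]. Speed limits (degrees/s): [136.94, 136.94, 172.46, 180, 180, 180].

INTERFACE

Orientations are given as [roll, pitch, yaw] about the fixed x, y, z axes, in that order (R = Rz(yaw) Ry(pitch) Rx(roll)).
In Python, from plant import get_obs, snapshot, calibration, close_job, ctrl gives the robot as it stands.
- The arm moves only by the tool move_arm, never from a script. Its argument "commands" is a list that holds one entry, the list of rows, each a list of 4 numbers: the shift along the tool's x, y, z in cm, then the turn about the tool's x in rad. In form: [[[dx, dy, dz, spin], ...]]. A call has 1 to 8 rows; each row shifts and turns the commanded pose from where the row before left it, along the tool's axes as they then stand; what a row does not reach is not made up. A row lasts 1/10 s, in which the tool goes at most 50 mm and 8.59 degrees, less where a joint would pass 70% of its speed; a pose out of reach is approached as far as the arm can. A call with a gripper value outside its range is refused whole. "jaw" is the finger opening in cm, from 0 to 8.76, set as the call begins (left out, the last holds). The fingers move at their own pace and stop on an object; the grip force is fixed at half the most. Time passes only in rows, so rows that do not move let the fingers close. It gives the time, the measured TCP pose, the force and the opening at its end, in the units of the state.
- get_obs(): the state, without advancing time (a new reading comes with each control period).
- snapshot(name): name is "scene" or "top"; returns (picture, depth): 400x640x3 uint8, red, green, blue; 400x640 float32, m along the optical axis (not along the pixel's ray), 0 where there is no reading.
- calibration(name): a dict with "mtx" (3x3 intrinsics, pixels), "k1" (the pictures are not rectified: a ray, as slopes to the right and down, at radius r is drawn at 1 + k1 r^2 times it, then the intrinsics apply), "T" (4x4, takes a point from camera to world coordinates). Camera axes: x right, y up, looking along -z (the intrinsics and any distortion apply to the point x, -y, -z); pixel columns grow to the right and rows downward; lengths in m; the calibration is good to about 2 mm. A picture is of the moment at which its call begins. calibration takes no time and is no camera call.
- close_job(): hands the job in, once; it reports no verdict.
The state is a dict: "clock": time; "joint_pos": joint angles; "qvel": joint speeds; "tau": joint torques, N m; "tool_pos": TCP position; "orientation": TCP orientation; "force": force on the tool from outside, world axes, zero at the start; "moment": the same for the moment, N m; "opening": finger opening in m.
Only numpy, scipy, OpenCV 4.12 (cv2) and the standard library are available. Lean on these libraries where they do the work, as an engineer would, in place of code of your own. Each camera call takes 0.05 s, during which the arm holds its last target. There are 200 camera calls.

TASK

Shut the white-lidded spares box on the chart table: with the fingertips, press down each of the six rim sections of its lid that stand up, all the way round, until every one has clicked down level with the lid's corners. The box stays standing where it is, not lifted and not pushed along, and the other things on the table are left as they lie.

Things in the scene. Friction and masses are not known exactly. Their poses are not given: they have to be found in the camera images.
- spares_box: Spares box: ribbed grey plastic tub 146 x 216 mm with a white press-on lid 158 (x) x 228 (y) mm, standing loose on the table, about 1.4 kg. Origin: centre of its underside, on the table; z up, y along its long side.
- lid_panel (a point): Centre of the lid's fixed recessed panel (118 x 188 mm), 69 mm above the table. The rim round it is 20 mm wide; its four rounded corners are fixed, tops 76 mm above the table. Between the corners narrow slots cut the rim into six snap sections, rim1 to rim6 (clockwise seen from above), all standing up at the start.
- rim1_press (a point): Pressing point of rim section rim1: on the long side that faces the box's -x, half towards -y. On the section's top face, halfway along it (at its thumb ribs), 14 mm outward from its hinged inner edge and 6 mm inside its outer edge; section 90 mm long, 20 mm wide. It moves with the section: about 80 mm above the table while the section stands up, 76 mm when it is clicked shut.
- rim2_press (a point): Pressing point of rim section rim2: on the long side that faces the box's -x, half towards +y. On the section's top face, halfway along it (at its thumb ribs), 14 mm outward from its hinged inner edge and 6 mm inside its outer edge; section 90 mm long, 20 mm wide. It moves with the section: about 80 mm above the table while the section stands up, 76 mm when it is clicked shut.
- rim3_press (a point): Pressing point of rim section rim3: the whole short side that faces the box's +y. On the section's top face, halfway along it (at its thumb ribs), 14 mm outward from its hinged inner edge and 6 mm inside its outer edge; section 114 mm long, 20 mm wide. It moves with the section: about 80 mm above the table while the section stands up, 76 mm when it is clicked shut.
- rim4_press (a point): Pressing point of rim section rim4: on the long side that faces the box's +x, half towards +y. On the section's top face, halfway along it (at its thumb ribs), 14 mm outward from its hinged inner edge and 6 mm inside its outer edge; section 90 mm long, 20 mm wide. It moves with the section: about 80 mm above the table while the section stands up, 76 mm when it is clicked shut.
- rim5_press (a point): Pressing point of rim section rim5: on the long side that faces the box's +x, half towards -y. On the section's top face, halfway along it (at its thumb ribs), 14 mm outward from its hinged inner edge and 6 mm inside its outer edge; section 90 mm long, 20 mm wide. It moves with the section: about 80 mm above the table while the section stands up, 76 mm when it is clicked shut.
- rim6_press (a point): Pressing point of rim section rim6: the whole short side that faces the box's -y. On the section's top face, halfway along it (at its thumb ribs), 14 mm outward from its hinged inner edge and 6 mm inside its outer edge; section 114 mm long, 20 mm wide. It moves with the section: about 80 mm above the table while the section stands up, 76 mm when it is clicked shut.
- rim1 (a joint): Rim section rim1 turned down about its inner edge, rad: 0 = standing up (outer edge 6 mm proud of the corners), 0.30 = clicked shut, level with the corners. It is a snap: pressed straight down near its outer edge it resists with about 9 N at first (12 N at the pressing point), springs back up if let go before about 0.18, and beyond that snaps to 0.30 by itself and stays.
- rim2 (a joint): Rim section rim2 turned down about its inner edge, rad: 0 = standing up (outer edge 6 mm proud of the corners), 0.30 = clicked shut, level with the corners. It is a snap: pressed straight down near its outer edge it resists with about 9 N at first (12 N at the pressing point), springs back up if let go before about 0.18, and beyond that snaps to 0.30 by itself and stays.
- rim3 (a joint): Rim section rim3 turned down about its inner edge, rad: 0 = standing up (outer edge 6 mm proud of the corners), 0.30 = clicked shut, level with the corners. It is a snap: pressed straight down near its outer edge it resists with about 9 N at first (12 N at the pressing point), springs back up if let go before about 0.18, and beyond that snaps to 0.30 by itself and stays.
- rim4 (a joint): Rim section rim4 turned down about its inner edge, rad: 0 = standing up (outer edge 6 mm proud of the corners), 0.30 = clicked shut, level with the corners. It is a snap: pressed straight down near its outer edge it resists with about 9 N at first (12 N at the pressing point), springs back up if let go before about 0.18, and beyond that snaps to 0.30 by itself and stays.
- rim5 (a joint): Rim section rim5 turned down about its inner edge, rad: 0 = standing up (outer edge 6 mm proud of the corners), 0.30 = clicked shut, level with the corners. It is a snap: pressed straight down near its outer edge it resists with about 9 N at first (12 N at the pressing point), springs back up if let go before about 0.18, and beyond that snaps to 0.30 by itself and stays.
- rim6 (a joint): Rim section rim6 turned down about its inner edge, rad: 0 = standing up (outer edge 6 mm proud of the corners), 0.30 = clicked shut, level with the corners. It is a snap: pressed straight down near its outer edge it resists with about 9 N at first (12 N at the pressing point), springs back up if let go before about 0.18, and beyond that snaps to 0.30 by itself and stays.
- compass: Bystander: hand-bearing compass, grey plastic puck 74 mm across, 33 mm high. Origin at the middle of its underside. To be left alone.
- paperweight: Bystander: green glass dome 68 mm across, 36 mm high. Origin at the middle of its underside. To be left alone.
- eraser: Bystander: white eraser in a card sleeve, 55 x 22 x 12 mm. Origin at the middle of its underside. To be left alone.
- pencil: Bystander: wooden pencil 156 mm long, 7.5 mm thick, lying flat. Origin at the middle of its underside. To be left alone.
- torch: Bystander: black aluminium torch 153 mm long, 34 mm thick, lying flat. Origin at the middle of its underside. To be left alone.
- protractor: Bystander: clear acrylic square protractor 127 x 127 x 4 mm, lying flat. Origin at the middle of its underside. To be left alone.
- dividers: Bystander: stainless steel dividers 170 mm long, lying flat, 12 mm high at the hinge. Origin at the middle of its underside. To be left alone.

How it is judged:
By the outcome, as a careful person would: the job done as asked, in the order asked, and still so for the second after the job is handed in, with the robot touching nothing.
It also fails if it takes over 51 s, if anything falls off the work surface, if the arm or the gripper's body presses on something with over 40 N, if the wrist force passes 120 N, or if a joint passes its speed limit or range.

## Working session

There is one attempt and no reset: what is moved stays moved. The work goes in short steps, Python scripts to look and compute and a tool call to move; the robot and the scene stay as the last step left them, time stands still between calls to the robot, and variables do not carry over. Pictures are saved under pics/ and viewed, about 8 in all and at most 12, crops included, and the job is handed in when it is done.

Besides the shell and the picture viewer there is one more tool, called as name([rows], argument=value, ...), one row to a line, values as JSON. move_arm: Moves the arm, as the interface text tells. Its arguments: {"type":"object","properties":{"commands":{"type":"array"},"jaw":{"type":"number"}},"required":["commands"]}

```bash
mkdir -p pics; ls; cat > h.py <<'E'
import numpy as np, cv2
from plant import get_obs, snapshot, calibration, close_job, ctrl
def cloud(name,d):
    c=calibration(name);K=np.array(c["mtx"]);T=np.array(c["T"])
    v,u=np.mgrid[0:400,0:640].astype(float)
    p=np.stack([u,v],-1).reshape(-1,1,2)
    n=cv2.undistortPoints(p,K,np.array([c["k1"],0,0,0,0.])).reshape(400,640,2)
    P=np.stack([n[...,0]*d,-n[...,1]*d,-d],-1)
    return P@T[:3,:3].T+T[:3,3]
E
python3 - <<'E'
from h import *
for n in("top","scene"):
    im,d=snapshot(n);cv2.imwrite(f"pics/{n}0.png",im[...,::-1]);W=cloud(n,d);np.save(f"{n}0.npy",W)
    print(n,np.array(calibration(n)["T"]).round(3).tolist())
    m=(d>0)&(W[...,2]>.06)&(W[...,2]<.095)
    print(m.sum(),W[m].min(0),W[m].max(0))
o=get_obs();print(o)
E
```

```text
pics
top [[0.003, 0.988, -0.156, 0.376], [-1.0, 0.003, -0.003, 0.007], [-0.002, 0.156, 0.988, 1.284], [0.0, 0.0, 0.0, 1.0]]
23312 [ 0.2472345  -0.72721604  0.06001103] [0.94628726 0.72695634 0.09499964]
scene [[-0.698, -0.585, 0.413, 1.066], [0.716, -0.572, 0.4, 0.483], [0.003, 0.575, 0.818, 1.099], [0.0, 0.0, 0.0, 1.0]]
15123 [-0.43814264 -1.40736025  0.06000595] [1.07204607 0.74374461 0.09499628]
{'clock': 0.1, 'joint_pos': array([-5.56857949e+01,  2.05902630e+01,  6.38455448e-01, -1.82103131e-02,
       -7.01380288e+01, -1.65085327e+01]), 'qvel': array([-0.03381856, -0.02513935,  0.01887329,  0.05726967, -0.13837654,
        0.02089179]), 'tau': array([-8.82161476e-04, -5.84164131e+01,  2.93751687e+01,  7.01550320e+00,
        1.01953375e-02, -4.88337776e-05]), 'tool_pos': array([ 0.20625806, -0.64223485,  0.2256775 ]), 'orientation': array([  5.72086879,  89.90854649, 113.52034062]), 'force': array([0.09622151, 0.28685076, 0.34587051]), 'moment': array([-0.01115309, -0.0047725 ,  0.00590849]), 'opening': 0.08749393573810046}
```

View pics/top0.png

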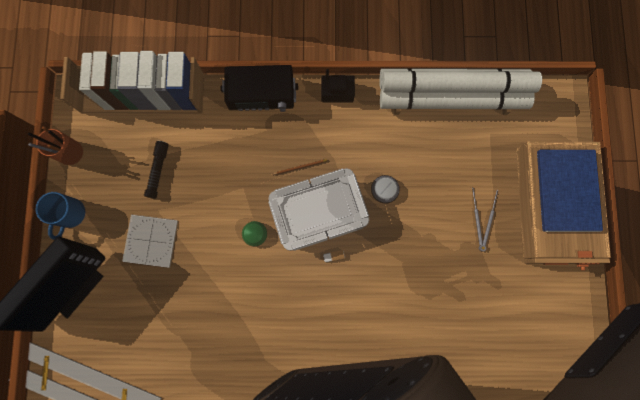

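View pics/scene0.png

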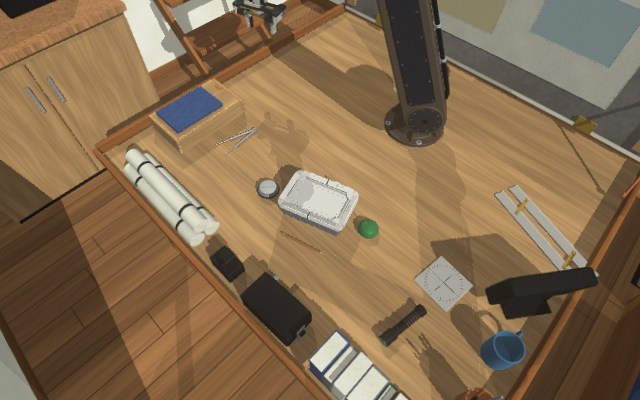

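The top picture shows the box centred near pixel (319,209), its long side turned slightly from the world y axis. The compass is at (385,189), the paperweight at (254,234), the pencil at (301,167) and the eraser at (333,257). The scene picture agrees.

```bash
cat > fit.py <<'E'
from h import *
from scipy.optimize import minimize
def fit(W,tag):
    # lid points near box
    m=(W[...,2]>.062)&(W[...,2]<.095)&(np.abs(W[...,0]-C0[0])<.16)&(np.abs(W[...,1]-C0[1])<.17)
    n,l=cv2.connectedComponents(m.astype(np.uint8)); k=np.bincount(l[m]).argmax(); m=l==k
    P=W[m]; r=cv2.minAreaRect((P[:,:2]*1000).astype(np.float32)); 
    print(tag,m.sum(),"rect mm",r,"z pct",np.percentile(P[:,2],[2,20,50,80,98]).round(4))
    return r,P
W={n:np.load(f"{n}0.npy") for n in("top","scene")}
C0=W["top"][209,319]; print("c",C0)
for n in W: fit(W[n],n)
t=W["top"]
for nm,(u,v) in dict(compass=(385,189),pw=(254,234),er=(328,258),pen1=(275,173),pen2=(328,161),table=(400,300)).items(): print(nm,t[v,u].round(3))
E
python3 fit.py
```

```text
c [0.55344408 0.00508632 0.06501636]
top 5575 rect mm ((553.546630859375, 7.6907806396484375), (164.1613311767578, 233.94268798828125), 17.90610694885254) z pct [0.0644 0.068  0.0717 0.0779 0.0829]
scene 3041 rect mm ((557.0814819335938, 11.664169311523438), (162.52481079101562, 231.56480407714844), 17.630163192749023) z pct [0.0652 0.0682 0.0717 0.0776 0.0826]
compass [ 0.612 -0.169  0.033]
pw [0.491 0.173 0.038]
er [ 0.431 -0.019  0.007]
pen1 [0.661 0.125 0.003]
pen2 [ 0.695 -0.019  0.001]
table [ 0.323 -0.207  0.002]
```

move_arm([
  [[0,-2.9,2.9,0],[0,-2.9,2.9,0],[0,-2.9,2.9,0],[0,-2.9,2.9,0],[0,-2.9,2.9,0],[0,-2.9,2.9,0],[0,-2.9,2.9,0],[0,-2.9,2.9,0]],
], jaw=0)

```text
clock: 0.9
tool_pos: [0.3566, -0.3492, 0.2264]
orientation: [6.5, 90.0, 114.3]
force: [1.0, 0.1, -0.9]
opening: 0.029
```

move_arm([
  [[1,-2.8,2.9,0],[1,-2.8,2.9,0],[1.5,-2.8,2.9,0],[1.5,-2.8,2.9,0],[1.5,-2.8,2.9,0],[1.5,-2.8,2.9,0],[1,-2.8,2.9,0],[0,0,0,0]],
])

```text
clock: 1.7
tool_pos: [0.4819, -0.0945, 0.1351]
orientation: [75.2, 89.9, -176.8]
force: [-0.2, -0.3, -0.6]
opening: 0.0008
```

move_arm([
  [[0.8,-1.4,1.5,0],[0.8,-1.4,1.6,0],[1,0,0,0],[1,0,0,0],[0.8,0,0,0],[0,0,0,0]],
])

```text
clock: 2.3
tool_pos: [0.4968, -0.0604, 0.0913]
orientation: [82.2, 89.9, -170.1]
force: [-0.6, -0.3, 1.1]
opening: 0.0004
```

```bash
cat >> h.py <<'E'
C=np.array([.5553,.0097]);A=np.radians(17.8)
def bx(p):
    d=np.array(p[:2])-C;c,s=np.cos(A),np.sin(A)
    return np.array([d[0]*c+d[1]*s,-d[0]*s+d[1]*c])*1000
def state(): o=get_obs();print(o["clock"],"box mm",bx(o["tool_pos"]).round(1),"z",round(o["tool_pos"][2]*1000,1),o["force"].round(1))
def pic(name,out,u0,v0,w,h,k):
    im,d=snapshot(name);cv2.imwrite("pics/"+out,cv2.resize(im[v0:v0+h,u0:u0+w,::-1],None,fx=k,fy=k,interpolation=cv2.INTER_CUBIC));return im,d
E
python3 - <<'E'
from h import *
state()
a,_=pic("scene","s1.png",240,130,160,130,4.5)
E
```

```text
2.3 box mm [-77.1 -48.8] z 91.3 [-0.6 -0.3  1.1]
```

View pics/s1.png

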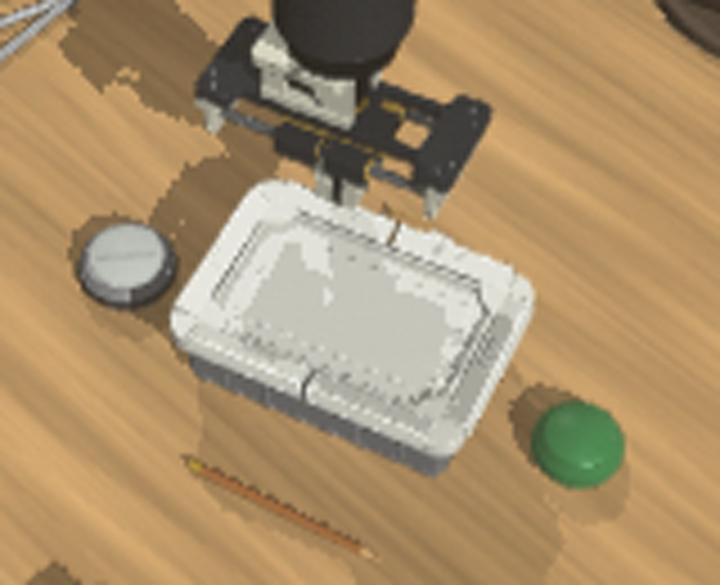

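Fingertips (340,190) are over the left half of the near long rim, as intended. Now I'll press rim1.

move_arm([
  [[0.4,-0.2,0.3,0],[0.4,0,0,0],[0.2,0,0,0],[0.2,0,0,0],[0.1,0,0,0],[0.1,0,0,0],[0,0,0,0]],
])

```text
clock: 3.05
tool_pos: [0.4991, -0.056, 0.0785]
orientation: [-90.1, 90.0, 17.7]
force: [-0.1, 0.0, -0.1]
opening: 0.0005
```

```bash
python3 -c "
from h import *
state()"
```

```text
3.05 box mm [-73.6 -45.4] z 78.5 [-0.1  0.  -0.1]
```

move_arm([
  [[0.1,0,0,0],[0.1,0,0,0],[0.1,0,0,0],[0,0,0,0]],
])

```text
clock: 3.45
tool_pos: [0.4993, -0.056, 0.0762]
orientation: [-122.4, 90.0, -14.6]
force: [-2.3, 1.0, 6.9]
opening: 0.0004
```

move_arm([
  [[-1,0,0,0],[-0.5,0,1.0,0],[0,0,2.7,0],[0,0,2.7,0],[0,0,2.7,0],[0.3,0,0,0],[0.3,0,0,0],[0,0,0,0]],
])

```text
clock: 4.25
tool_pos: [0.471, 0.0304, 0.0843]
orientation: [93.4, 90.0, -158.8]
force: [0.2, 0.2, 0.1]
opening: 0.0001
```

```bash
python3 - <<'E'
from h import *
state()
pic("scene","s2.png",240,130,160,130,4.5)
E
```

```text
4.25 box mm [-74.   45.5] z 84.3 [0.2 0.2 0.1]
```

View pics/s2.png

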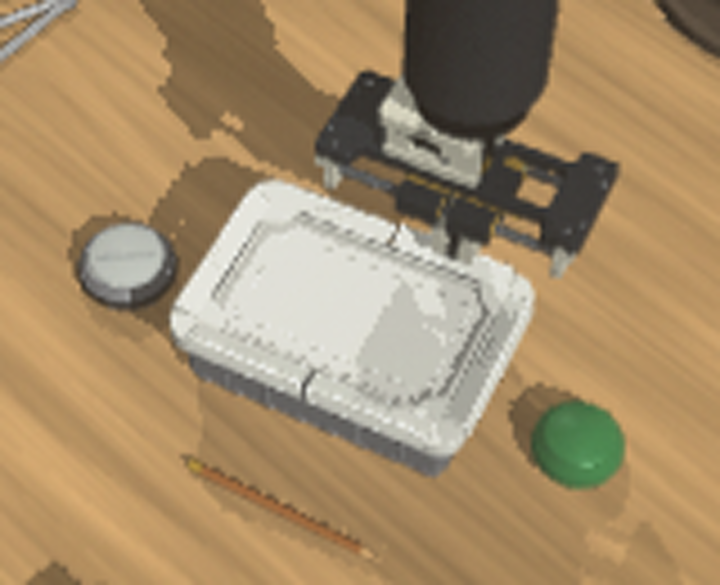

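Rim1 now lies flush left of the slot at (393,235), the box has not moved, and the fingertips (455,240) are over rim2. Pressing rim2.

move_arm([
  [[0.2,0,0,0],[0.2,0,0,0],[0.1,0,0,0],[0.1,0,0,0],[0.1,0,0,0],[0.1,0,0,0],[0.1,0,0,0],[0,0,0,0]],
])

```text
clock: 5.1
tool_pos: [0.4713, 0.0304, 0.0761]
orientation: [-170.4, 90.0, -62.6]
force: [-2.5, -0.8, 8.9]
opening: 0.0001
```

move_arm([
  [[-1,0,0,0],[-0.5,-0.8,0.7,0],[0,-2.2,1.7,0],[0,-2.2,1.7,0],[0,-2.2,1.8,0],[0.3,0,0,0],[0.3,0,0,0],[0,0,0,0]],
])

```text
clock: 5.9
tool_pos: [0.5229, 0.109, 0.084]
orientation: [93.8, 89.9, -158.4]
force: [-0.6, 0.6, 0.2]
opening: 0.0004
```

move_arm([
  [[0.2,0,0,0],[0.2,0,0,0],[0.1,0,0,0],[0.1,0,0,0],[0.1,0,0,0],[0.1,0,0,0],[0.1,0,0,0],[0,0,0,0]],
])

```text
clock: 6.7
tool_pos: [0.5236, 0.1091, 0.0762]
orientation: [-178.5, 90.0, -70.7]
force: [-3.7, 0.4, 8.5]
opening: 0.0005
```

```bash
python3 -c "
from h import *
state()"
```

```text
6.7 box mm [  0.2 104.4] z 76.2 [-3.7  0.4  8.5]
```

move_arm([
  [[-1,0,0,0],[-0.5,-0.8,-0.7,0],[0,-2.2,-1.7,0],[0,-2.2,-1.7,0],[0,-2.2,-1.7,0],[0.3,0,0,0],[0.3,0,0,0],[0,0,0,0]],
])

```text
clock: 7.5
tool_pos: [0.6109, 0.0765, 0.0838]
orientation: [85.4, 89.9, -166.8]
force: [-0.5, -0.7, -0.8]
opening: 0.0004
```

move_arm([
  [[0.2,0,0,0],[0.2,0,0,0],[0.1,0,0,0],[0.1,0,0,0],[0.1,0,0,0],[0.1,0,0,0],[0.1,0,0,0],[0,0,0,0]],
])

```text
clock: 8.3
tool_pos: [0.6115, 0.077, 0.0762]
orientation: [75.5, 90.0, -176.7]
force: [-3.5, 1.0, 6.8]
opening: 0.0007
```

```bash
python3 - <<'E'
from h import *
state()
pic("scene","s3.png",240,130,160,130,4.5)
E
```

```text
8.3 box mm [74.1 46.9] z 76.2 [-3.5  1.   6.8]
```

View pics/s3.png

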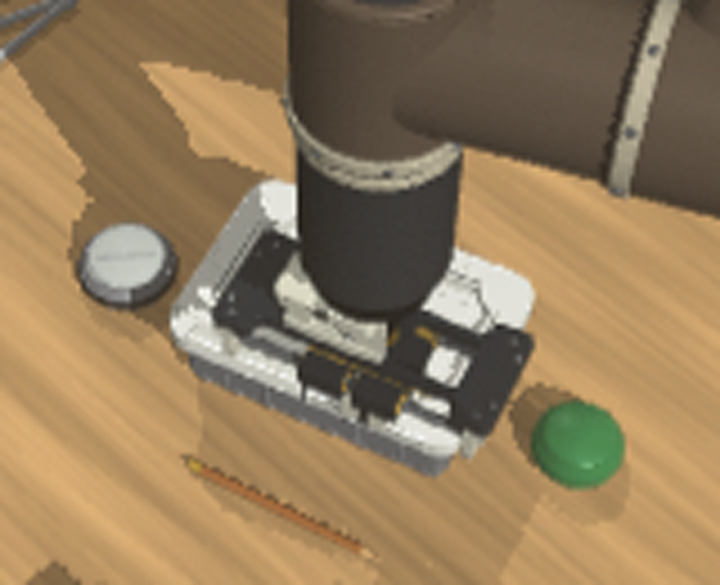

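The box is still in place: its corners at (180,320) and (440,455) are unchanged, and the gripper is over rim4. Next are rim5 and rim6.

move_arm([
  [[-1,0,0,0],[-0.5,0,-1.2,0],[0,0,-2.7,0],[0,0,-2.7,0],[0,0,-2.7,0],[0.3,0,0,0],[0.3,0,0,0],[0,0,0,0]],
])

```text
clock: 9.15
tool_pos: [0.6397, -0.0117, 0.084]
orientation: [75.3, 89.9, -176.9]
force: [0.7, 0.4, -0.5]
opening: 0.0007
```

move_arm([
  [[0.2,0,0,0],[0.2,0,0,0],[0.1,0,0,0],[0.1,0,0,0],[0.1,0,0,0],[0.1,0,0,0],[0.1,0,0,0],[0,0,0,0]],
])

```text
clock: 9.95
tool_pos: [0.6401, -0.0114, 0.0762]
orientation: [-3.5, 90.0, 104.4]
force: [-2.7, 2.9, 7.5]
opening: 0.0005
```

```bash
python3 -c "
from h import *
state()"
```

```text
9.95 box mm [ 74.3 -46. ] z 76.2 [-2.7  2.9  7.5]
```

Rim6: target (0, -104), so dy +7.4 and dz -5.8.

move_arm([
  [[-1,0,0,0],[-0.5,0.8,-0.7,0],[0,2.2,-1.7,0],[0,2.2,-1.7,0],[0,2.2,-1.7,0],[0.3,0,0,0],[0.3,0,0,0],[0,0,0,0]],
])

```text
clock: 10.75
tool_pos: [0.5876, -0.0895, 0.0843]
orientation: [69.9, 90.0, 177.7]
force: [0.5, -0.3, 0.4]
opening: 0.0004
```

move_arm([
  [[0.2,0,0,0],[0.2,0,0,0],[0.1,0,0,0],[0.1,0,0,0],[0.1,0,0,0],[0.1,0,0,0],[0.1,0,0,0],[0,0,0,0]],
])

```text
clock: 11.55
tool_pos: [0.5876, -0.0892, 0.0762]
orientation: [-83.2, 90.0, 24.6]
force: [-3.0, 1.8, 8.3]
opening: 0.0003
```

move_arm([
  [[-1,0,0,0],[-2,0,0,0],[-4,0,0,0],[-3,1.5,-3,0],[0,3,-3,0],[0,3,-3,0],[0,3,-3,0],[0,3,-3,0]],
])

```text
clock: 12.35
tool_pos: [0.504, -0.2748, 0.176]
orientation: [-102.6, 90.0, 5.2]
force: [0.1, -1.4, 0.1]
opening: 0.0005
```

move_arm([
  [[0,2.5,-3,0],[0,2.5,-3,0],[0,2.5,-3,0],[0,2.5,-3,0],[0,0,0,0]],
])

```text
clock: 12.85
tool_pos: [0.4445, -0.4218, 0.1754]
orientation: [82.3, 90.0, -170.1]
force: [-0.7, 0.5, 0.2]
opening: 0.0005
```

```bash
python3 - <<'E'
from h import *
state()
im1,d1=pic("scene","s4.png",240,130,160,130,4.5)
im2,d2=pic("top","t4.png",240,140,170,130,4.5)
for n,ims,ds in(("top",[im2],d2),("scene",[im1],d1)):
    W0=np.load(f"{n}0.npy")
    ds=np.mean([ds]+[snapshot(n)[1] for _ in range(5)],0)
    W=cloud(n,ds)
    m=(W[...,2]>.062)&(W[...,2]<.095)&(np.abs(W[...,0]-C[0])<.16)&(np.abs(W[...,1]-C[1])<.17)
    k,l=cv2.connectedComponents(m.astype(np.uint8));m=l==np.bincount(l[m]).argmax()
    print(n,cv2.minAreaRect((W[m][:,:2]*1000).astype(np.float32)))
    for Wx,t in((W0,"before"),(W,"after")):
        off=(C-np.array([.5535,.0077]) if n=="top" else C-np.array([.5571,.0117]))
        q=Wx[...,:2]+off-C;c,s=np.cos(A),np.sin(A);X=(q[...,0]*c+q[...,1]*s)*1000;Y=(-q[...,0]*s+q[...,1]*c)*1000;Z=Wx[...,2]*1000
        def z(x0,x1,y0,y1): w=(X>x0)&(X<x1)&(Y>y0)&(Y<y1)&(Z>60)&(Z<95);return round(float(np.median(Z[w])),1)
        print(t,"rims1-6",z(-76,-66,-80,-10),z(-76,-66,10,80),z(-45,45,101,111),z(66,76,10,80),z(66,76,-80,-10),z(-45,45,-111,-101),
         "corners",z(-76,-62,-111,-97),z(-76,-62,97,111),z(62,76,97,111),z(62,76,-111,-97))
E
```

```text
12.85 box mm [-237.4 -376.9] z 175.4 [-0.7  0.5  0.2]
top ((553.596923828125, 7.66644287109375), (158.39529418945312, 227.93142700195312), 18.036415100097656)
before rims1-6 79.3 79.5 79.0 79.0 79.1 79.7 corners 74.3 74.5 74.1 75.6
after rims1-6 75.5 75.7 75.4 75.6 75.4 75.4 corners 75.5 75.5 75.0 75.0
scene ((555.8572387695312, 9.922927856445312), (159.12583923339844, 228.5248260498047), 17.851112365722656)
before rims1-6 77.9 78.7 79.4 79.6 79.5 78.6 corners 75.7 74.4 73.7 73.6
after rims1-6 75.4 75.4 75.5 75.2 75.4 75.4 corners 75.4 74.9 73.7 75.1
```

View pics/s4.png

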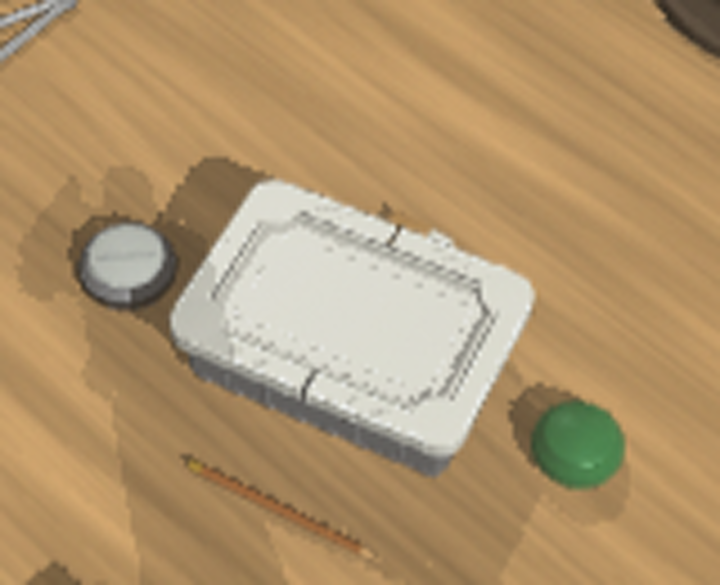

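View pics/t4.png

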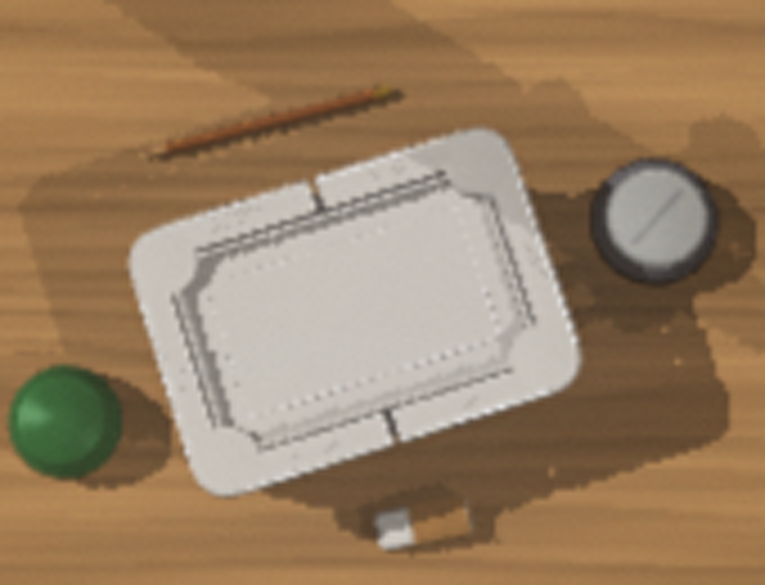

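The final pictures show all six sections flush, the box in place, and the compass, dome, pencil and eraser where they were. The depth readings agree: the rims dropped from about 79 to 75.5 mm, level with the corners.

```bash
python3 -c "
from h import *
print(close_job())"
```

```text
the job is handed in; nothing more can be done
None
```

The spares box is shut. I pressed rim1 to rim6 down in turn with the closed fingertips, each until it lay firm at 76 mm, then drew the arm clear and handed the job in at about 13.5 s.

- **Rim sections:** both cameras now put all six at 75.2–75.7 mm, where they stood at about 78–80 mm before. Three corners read 74.9–75.5 mm in both cameras. One corner read low at 73.7 mm in the scene camera, against 75.0 mm in the top camera; it also read 73.7 mm before I started, so I take it as edge noise.
- **Box position:** in the top camera the centre moved less than 0.1 mm and the turn changed 0.1°, and the box looks in the same place in the pictures. The scene camera's fitted centre shifted about 2 mm between before and after. I put that down to fitting noise, since the top camera shows no change.
- **Other things on the table:** the compass, paperweight, pencil and eraser look untouched in the last pictures. The torch, protractor and dividers were not looked at again; the arm kept well away from them.
- **Forces:** the readings at the end of each press were below 10 N. I took no readings during the presses themselves.

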